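Park the rolling pin by rolling it onto the pastry mat's margin beside the scraper

ROBOT

A 7-joint arm with a two-finger parallel gripper is mounted at the origin on the work surface. World frame = base frame: x ahead of the robot, y to its left, z up, the work surface at z = 0. Lengths are in m, angles in rad, forces in N, time in s.
With the tool pointing down it reaches from about 0.4 to 0.85 m from the base axis. Payload 4.5 kg.
Tool frame: the origin (TCP) lies midway between the tips of the shut fingers; the grasp point (between the pads) lies 19 mm behind it; z points along the fingers, y is the line along which they close (so a half turn about z gives the same grasp; the last joint's range is limited). The gripper opens to 88 mm and grips with 3 to 60 N. Pads are 18 mm wide; open, the fingers measure 123 mm over their backs; the gripper's body (75 mm by 187 mm) begins 45 mm behind the grasp point.
Start: joints at [-1.099, 0.689, -0.195, 1.565, 0.157, 0.902, -0.215], TCP at [0.265, 0.566, 0.239] pointing down, gripper open.
Joint ranges: [-3.01, 3.01], [-0.46, 2.08], [-1.47, 1.51], [0.13, 2.56], [-1, 4.14], [0.04, 2.09], [-2.66, 2.66]. Speed limits (rad/s): [2.57, 2.57, 3.14, 3.14, 3.14, 3.14, 3.14].

INTERFACE

Orientations are given as a unit quaternion [x, y, z, w].
In Python, from plant import r, eyes, finish_job gives the robot as it stands. The module is installed in compiled form; this text tells all that it offers.
- The arm moves only by the tool move_arm, never from a script. Its argument "motion" is a list of rows, each a list of 7 numbers: the shift along the tool's x, y, z in mm, then the turn, a rotation vector about the tool's x, y, z in degrees, then the closure, from 0 (fully open) to 1 (shut). A call has 1 to 5 rows; each row is the pose to reach, as a shift and turn from the pose commanded when the call began, along the tool's axes at that moment; what a row does not reach only later rows make up. A row lasts 1/8 s, in which the tool goes at most 62.5 mm and 10.7 degrees, less where a joint would pass 70% of its speed; a pose out of reach is approached as far as the arm can. A call with a gripper value outside its range is refused whole. The fingers move at their own pace and stop on an object; "newtons" is the grip in N (left out, the last holds). Time passes only in rows, so rows that repeat a pose let the fingers close. It gives the time, the measured TCP pose, the force, the opening and the grip force at its end, in the units of the state.
- r.get_state(): the state, without advancing time (a new reading comes with each control period).
- eyes.snapshot(name): name is "scene" or "top"; returns a dict with "frame" (420x560x3 uint8, red, green, blue), "z_map" (420x560 float32, m along the optical axis (not along the pixel's ray), 0 where there is no reading), "intrinsics" (3x3 intrinsics, pixels), "world_to_cam" (4x4, takes a point from world to camera coordinates). Camera axes: x right, y down, z forward; pixel columns grow to the right and rows downward; lengths in m; the calibration is good to about 2 mm. A picture is of the moment at which its call begins.
- finish_job(): hands the job in; it is judged then, once.
The state is a dict: "clock": time; "q": joint angles; "qd": joint speeds; "joint_torque": joint torques, N m; "tool_pos": TCP position; "eef_rot": TCP orientation; "contact_force": force on the tool from outside, world axes, zero at the start; "moment": the same for the moment, N m; "opening": opening from 0.0 (shut) to 1.0 (fully open); "finger_force": force on a finger pad.
Only numpy, scipy, OpenCV 4.12 (cv2) and the standard library are available. Lean on these libraries where they do the work, as an engineer would, in place of code of your own. Each camera call takes 0.05 s, during which the arm holds its last target. There are 200 camera calls.

TASK

The ruled field of the pastry mat is needed for the next piece of dough, so park the rolling pin beside the other tool: with the fingertips on top of the pin, roll it sideways across the mat onto the rust-red margin strip on the side where the bench scraper lies, so that it lies still with its whole length resting on that strip, then take the hand away. Roll it from above: do not drag it, lift it or reach down beside it to push or grip its sides, and leave the scraper, the loaf and the bowl where they are.

Things in the scene. Friction and masses are not known exactly. Their poses are not given: they have to be found in the camera images.
- mat: cream silicone pastry mat, 360 (x) by 440 (y) mm, 2 mm thick, fixed to the table; origin at the centre of its underside on the table top; x to the robot's left (within 0.33 rad), y back towards the robot, z up. Ruled field (grey 42 mm grid) in the middle, x from -105 to +105 mm; plain rust-red margin strips along the left and right edges, x from +120 to +180 and from -180 to -120 mm, each the whole 440 mm long
- strip_left (a point): centre of the left rust-red margin strip (60 mm wide in the mat's x, 440 mm long in its y), on the mat's top face, at x = +150 mm in the mat's frame
- strip_right (a point): centre of the right rust-red margin strip (60 mm wide in the mat's x, 440 mm long in its y), on the mat's top face, at x = -150 mm in the mat's frame
- pin: loose plain beech rolling pin, no handles: a cylinder of 50 mm diameter, 340 mm long, 0.35 to 0.7 kg, lying along the mat's y to within 0.06 rad, between the two strips, its axis 110 to 190 mm from the centre line of each. Origin on its axis at mid-length, 27 mm above the table (the pin's top at 52 mm); y along the pin; x and z turn as it rolls. Let go at 0.1 m/s it rolls to a stop in about 10 mm
- pin_near (a point): middle of the pin's end face nearer the robot (mat's +y), on the axis, 170 mm from the origin
- pin_far (a point): middle of the pin's end face farther from the robot (mat's -y), on the axis, 170 mm from the origin
- pin_spot (a point): a dark burnt patch on the pin's surface, 75 mm from mid-length towards pin_near; underneath against the mat at the start, on top after half a turn (79 mm of rolling). The pin grips mat and fingertips well: driven by its top it rolls without slipping, half as far as the fingertip on it moves
- scraper: bench scraper lying flat on the table just off the mat, at the left or at the right of it, 30 mm or more beyond that strip: steel blade about 100 by 150 mm with a dark wooden grip of 24 mm diameter; origin under its middle on the table. The pin belongs on the strip on this side
- loaf: baked round raisin loaf, 110 mm diameter, 64 mm high, loose on the table at the side of the mat opposite the scraper; origin at the centre of its underside
- bowl: red bowl, 160 mm diameter, 70 mm high, loose on the table to the right of the mat at the end nearer the robot, whichever side the scraper is on; origin at the centre of its underside
There are look-alikes about, which are no part of the job. What is meant by the scraper is not pink, and is the smaller of those in its own colour.

How it is judged:
By the outcome, as a careful person would: the job done as asked, in the order asked, and still so for the second after the job is handed in, with the robot touching nothing.
It also fails if it takes over 58 s, if anything falls off the work surface, if the arm or the gripper's body presses on something with over 40 N, if the wrist force passes 120 N, or if a joint passes its speed limit or range.

## Working session

There is one attempt and no reset: what is moved stays moved. The work goes in short steps, Python scripts to look and compute and a tool call to move; the robot and the scene stay as the last step left them, time stands still between calls to the robot, and variables do not carry over. Pictures are saved under pics/ and viewed, at most 10 in all, crops included, and the job is handed in when it is done.

Besides the shell and the picture viewer there is one more tool, called after "Emit:" as name(argument=value, ...), one argument or row to a line, values as JSON. move_arm: Moves the arm, as the interface text tells. Its arguments: {"type":"object","properties":{"motion":{"type":"array","items":{"type":"array","items":{"type":"number"}}},"newtons":{"type":"number"}},"required":["motion"]}

```bash
mkdir -p pics; cat > h.py <<'E'
import numpy as np, cv2
from plant import r, eyes, finish_job
from scipy.spatial.transform import Rotation as R
def snap(n,f=None):
    s=eyes.snapshot(n)
    if f: cv2.imwrite('pics/'+f,cv2.cvtColor(s['frame'],cv2.COLOR_RGB2BGR))
    return s
def cast(s,uv,z):
    K=s['intrinsics'];T=s['world_to_cam'];Ri=T[:3,:3].T;c=-Ri@T[:3,3]
    uv=np.atleast_2d(np.array(uv,float))
    d=(Ri@np.linalg.inv(K)@np.c_[uv,np.ones(len(uv))].T).T
    return c+d*((z-c[2])/d[:,2])[:,None]
def cloud(s):
    z=s['z_map'];v,u=np.mgrid[:z.shape[0],:z.shape[1]];K=s['intrinsics'];T=s['world_to_cam']
    p=np.stack([(u-K[0,2])/K[0,0]*z,(v-K[1,2])/K[1,1]*z,z],-1)
    return (p-T[:3,3])@T[:3,:3]
E
python3 - <<'E'
from h import *
for n in('top','scene'):
    s=snap(n,n+'0.png');print(s['intrinsics'].round(1).tolist(),s['world_to_cam'].round(3).tolist())
print(r.get_state())
E
```

```text
[[500.1, 0.0, 272.8], [0.0, 500.1, 203.4], [0.0, 0.0, 1.0]] [[-0.001, -1.0, 0.003, 0.026], [-0.989, 0.001, -0.148, 0.586], [0.148, -0.003, -0.989, 1.431], [0.0, 0.0, 0.0, 1.0]]
[[427.2, 0.0, 273.9], [0.0, 427.2, 206.0], [0.0, 0.0, 1.0]] [[0.05, 0.999, -0.018, -0.071], [0.566, -0.043, -0.823, -0.267], [-0.823, 0.031, -0.567, 1.821], [0.0, 0.0, 0.0, 1.0]]
{'clock': 0.1, 'q': array([-1.09924314,  0.68986911, -0.19453197,  1.56616408,  0.1572921 ,
        0.90249963, -0.21510031]), 'qd': array([ 0.00056888, -0.00286579,  0.00122662, -0.00287472, -0.00116189,
       -0.00194821, -0.00023503]), 'joint_torque': array([-2.15264234e-03, -5.28503573e+01, -1.27137680e+00, -1.53835845e+01,
       -5.26313321e-02,  2.02617819e-03,  3.87823832e-05]), 'tool_pos': array([0.26474806, 0.565576  , 0.23803012]), 'eef_rot': array([ 2.17098468e-01,  9.76149402e-01, -7.65919110e-04, -1.19307847e-04]), 'contact_force': array([ 0.28614869,  0.76736471, -0.22557034]), 'moment': array([-0.00016084,  0.0242335 , -0.02858177]), 'finger_force': 0.0, 'opening': 0.9995543248968947}
```

View pics/top0.png

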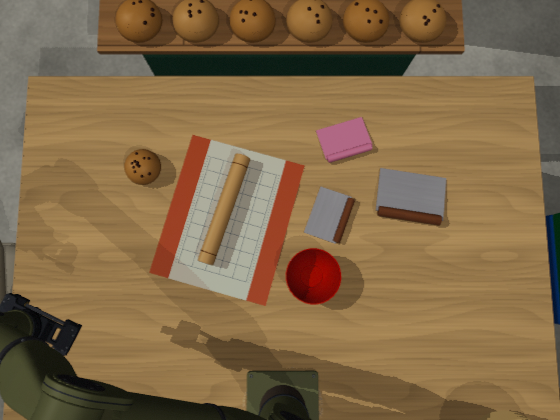

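View pics/scene0.png

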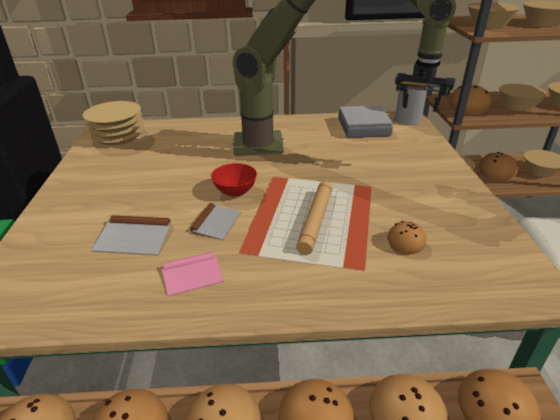

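The top view shows the robot at the bottom and the mat around (228,220), with the pin running from (242,156) to (206,262). The loaf is at (142,166) and the bowl at (313,276). Scraper candidates are small grey (330,215), large grey (411,196) and pink (345,139). The description picks the small grey one at (330,215), so the target is the right strip. I'll crop to check it and measure.

```bash
cat >> h.py <<'E'
def mat(s):
    f=s['frame'];hsv=cv2.cvtColor(f,cv2.COLOR_RGB2HSV)
    m=cv2.inRange(hsv,(3,150,90),(12,255,255))
    m=cv2.morphologyEx(m,cv2.MORPH_OPEN,np.ones((3,3)))
    cs,_=cv2.findContours(m,cv2.RETR_EXTERNAL,cv2.CHAIN_APPROX_NONE)
    out=[]
    for c in cs:
        if cv2.contourArea(c)<800: continue
        p=cast(s,c[:,0,:],.002)[:,:2]*1000
        out.append(cv2.minAreaRect(p.astype(np.float32)))
    return out
def pin(s,lo=.03,hi=.07):
    P=cloud(s).reshape(-1,3);k=(P[:,2]>lo)&(P[:,2]<hi)
    f=cv2.cvtColor(s['frame'],cv2.COLOR_RGB2HSV).reshape(-1,3)
    k&=(f[:,0]>8)&(f[:,0]<25)&(f[:,1]>60)
    im=k.reshape(420,560).astype(np.uint8)
    im=cv2.morphologyEx(im,cv2.MORPH_OPEN,np.ones((3,3)))
    n,l,st,_=cv2.connectedComponentsWithStats(im)
    res=[]
    for i in range(1,n):
        if st[i,4]<300: continue
        Q=P[(l==i).ravel()]*1000
        res.append((st[i].tolist(),cv2.minAreaRect(Q[:,:2].astype(np.float32)),np.percentile(Q[:,2],98).round(1)))
    return res
E
python3 - <<'E'
from h import *
s=snap('top')
cv2.imwrite('pics/crop.png',cv2.resize(cv2.cvtColor(s['frame'][110:310,130:460],cv2.COLOR_RGB2BGR),None,fx=2.4,fy=2.4,interpolation=2))
for x in mat(s):print('mat',x)
for x in pin(s):print('pin',x)
P=cloud(s)
for u,v in((330,215),(313,276),(290,276),(411,196),(347,215),(310,230)):print(u,v,P[v,u].round(3))
print(cast(s,[[318,188],[355,199],[337,243],[304,231]],.002).round(3))
E
```

```text
mat ((507.6920471191406, 15.824539184570312), (58.72245407104492, 440.4362487792969), 74.23966979980469)
mat ((589.7332763671875, 307.0562438964844), (59.07084655761719, 439.7311096191406), 74.25869750976562)
pin ([122, 1, 25, 23, 388], ((1199.3992919921875, 460.6196594238281), (74.28704833984375, 76.61734771728516), 81.8126449584961), np.float64(42.1))
pin ([240, 1, 24, 22, 346], ((1199.096435546875, 91.4588851928711), (71.42423248291016, 74.16958618164062), 83.24308013916016), np.float64(42.8))
pin ([297, 1, 23, 22, 309], ((1200.2269287109375, -86.08262634277344), (65.99943542480469, 74.48601531982422), 79.55540466308594), np.float64(42.5))
pin ([181, 3, 25, 22, 335], ((1192.755126953125, 277.2392883300781), (72.45789337158203, 74.68519592285156), 65.65644836425781), np.float64(42.5))
pin ([356, 3, 23, 21, 301], ((1193.809814453125, -272.18194580078125), (70.085205078125, 70.57708740234375), 89.01312255859375), np.float64(42.5))
pin ([414, 2, 24, 22, 348], ((1196.0494384765625, -455.538818359375), (76.70808410644531, 70.95870208740234), 7.510867595672607), np.float64(42.3))
pin ([124, 149, 35, 35, 898], ((702.8435668945312, 420.8268127441406), (104.35777282714844, 102.46796417236328), 76.9974594116211), np.float64(67.0))
pin ([198, 154, 51, 111, 1837], ((573.7220458984375, 171.0495147705078), (49.53001403808594, 339.30560302734375), 71.47370147705078), np.float64(55.7))
330 215 [ 0.556 -0.146  0.013]
313 276 [ 0.375 -0.093  0.009]
290 276 [ 0.374 -0.024  0.036]
411 196 [ 0.614 -0.394  0.007]
347 215 [ 0.554 -0.196  0.023]
310 230 [ 0.511 -0.086  0.011]
[[ 0.64  -0.112  0.002]
 [ 0.606 -0.224  0.002]
 [ 0.472 -0.167  0.002]
 [ 0.509 -0.068  0.002]]
```

View pics/crop.png

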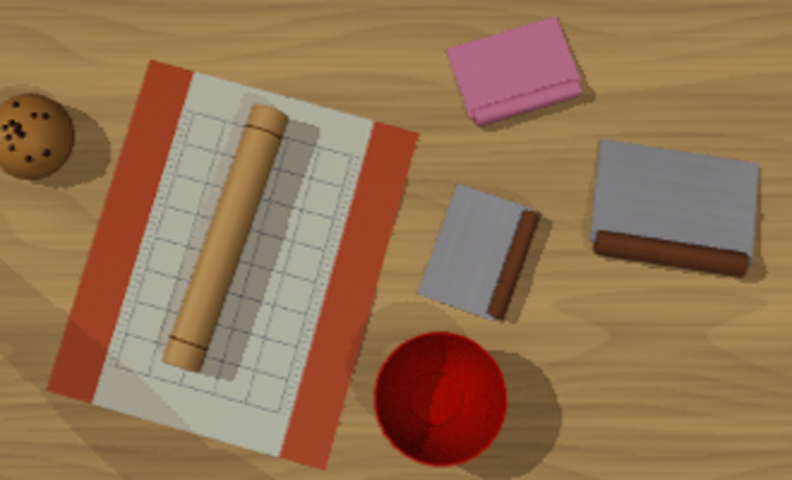

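The crop confirms it: the small grey scraper with the dark grip, about 115×160 mm, lies right of the mat, and the bowl is below it. The pin is at (574,171) mm, tilted 2.8° from the mat's y, with its top around 52 mm. The right strip's centre line passes through (508,16), so the pin must roll about 166 mm along (-0.318,-0.948). I'll use shut fingers with tool y along the roll.

Emit:
move_arm(
  motion=[
    [-50,-25,8,0,0,-1.5,1],
    [-100,-50,16,0,0,-3,1],
    [-150,-75,24,0,0,-4.5,1],
    [-200,-100,32,0,0,-6,1],
    [-250,-125,40,0,0,-6.6,1],
  ],
  newtons=10,
)

```text
clock: 0.78
tool_pos: [0.4393, 0.3453, 0.1984]
eef_rot: [0.16, 0.987, -0.0, -0.0]
contact_force: [0.8, 0.7, 0.2]
opening: 0.459
finger_force: 0.0
```

```bash
cat > go.py <<'E'
from h import *
import sys
a=float(sys.argv[1]) # tip offset (mm) along roll from pin centre
st=r.get_state();s=snap('top')
M=mat(s)
for x in M:print('strip',np.round(x[0]),np.round(x[1]),round(x[2],1))
c=np.array([548.7,161.4]);ex=np.array([.2715,.9624]);ey=np.array([-.9624,.2715])
if len(sys.argv)>2: s=snap(sys.argv[2])
for x in pin(s):
    if max(x[1][1])>150:
        print('pin',x); ctr=np.array(x[1][0]);print('mat xy',((ctr-c)@ex).round(1),((ctr-c)@ey).round(1))
T=R.from_quat(st['eef_rot']).as_matrix()
print('t',st['clock'],'tcp',(st['tool_pos']*1000).round(1),'F',st['contact_force'].round(1),'open',st['opening'],'tool\n',T.round(3))
E
python3 go.py 0
```

```text
strip [508.  16.] [ 59. 440.] 74.2
strip [636. 294.] [ 59. 344.] 74.3
pin ([198, 154, 51, 111, 1846], ((573.0967407226562, 170.97897338867188), (49.40256118774414, 338.314453125), 71.23182678222656), np.float64(55.2))
mat xy 15.8 -20.9
t 0.775 tcp [439.3 345.3 198.4] F [0.8 0.7 0.2] open 0.45945843455436175 tool
 [[-0.949  0.316 -0.   ]
 [ 0.316  0.949 -0.   ]
 [ 0.    -0.    -1.   ]]
```

Emit:
move_arm(
  motion=[
    [-46,-27,25,0,0,0,1],
    [-92,-54,55,0,0,0,1],
    [-138,-81,85,0,0,0,1],
    [-182,-109,115,0,0,0,1],
    [-182,-109,123,0,0,0,1],
  ],
)

```text
clock: 1.45
tool_pos: [0.5783, 0.179, 0.0732]
eef_rot: [0.165, 0.986, -0.003, -0.0]
contact_force: [0.1, 1.2, 0.7]
opening: 0.007
finger_force: 0.0
```

```bash
python3 - <<'E'
from h import *
s=snap('scene','s1.png');cv2.imwrite('pics/s1c.png',cv2.resize(cv2.cvtColor(s['frame'][120:270,180:400],cv2.COLOR_RGB2BGR),None,fx=3,fy=3))
st=r.get_state();print(st['tool_pos'],st['contact_force'],st['opening'])
E
```

```text
[0.57631632 0.18282697 0.07320465] [0.27159932 0.633603   0.16024744] 0.008674712653342818
```

View pics/s1c.png

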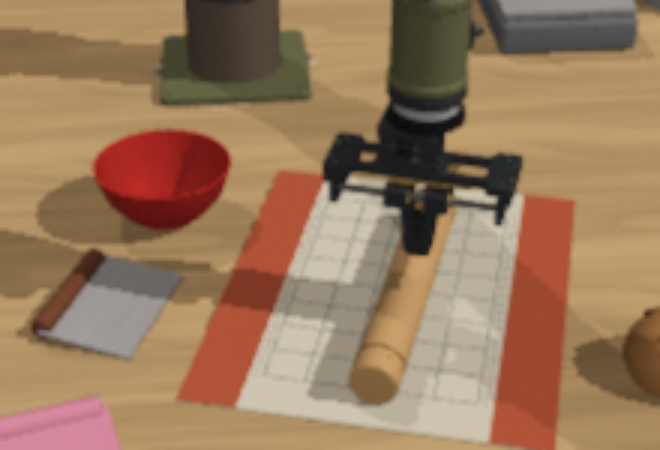

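The shut fingers hang above mid-pin, with nothing else near them. Lowering until contact.

Emit:
move_arm(
  motion=[
    [0,0,12,0,0,0,1],
    [0,0,18,0,0,0,1],
    [0,0,21,0,0,0,1],
    [0,0,22,0,0,0,1],
    [0,0,22,0,0,0,1],
  ],
)

```text
clock: 2.12
tool_pos: [0.5765, 0.1861, 0.054]
eef_rot: [0.16, 0.987, 0.0, 0.0]
contact_force: [0.6, 0.7, 0.5]
opening: 0.005
finger_force: 0.0
```

Emit:
move_arm(
  motion=[
    [0,0,1,0,0,0,1],
    [0,0,2,0,0,0,1],
    [0,0,2,0,0,0,1],
  ],
)

```text
clock: 2.5
tool_pos: [0.5766, 0.1859, 0.0518]
eef_rot: [0.161, 0.987, 0.0, 0.0]
contact_force: [0.1, 0.5, 0.3]
opening: 0.001
finger_force: 0.2
```

Emit:
move_arm(
  motion=[
    [0,0,1,0,0,0,1],
    [0,0,2,0,0,0,1],
    [0,0,2,0,0,0,1],
  ],
)

```text
clock: 2.88
tool_pos: [0.5773, 0.1878, 0.0511]
eef_rot: [0.16, 0.987, 0.002, 0.001]
contact_force: [-0.7, 1.8, 8.3]
opening: 0.008
finger_force: 4.3
```

Emit:
move_arm(
  motion=[
    [0,-8,0,0,0,0,1],
    [0,-20,0,0,0,0,1],
    [0,-32,0,0,0,0,1],
    [0,-44,0,0,0,0,1],
    [0,-52,0,0,0,0,1],
  ],
)

```text
clock: 3.5
tool_pos: [0.5605, 0.1377, 0.052]
eef_rot: [0.16, 0.987, 0.001, 0.001]
contact_force: [-2.9, 0.3, 15.4]
opening: 0.005
finger_force: 7.7
```

```bash
python3 go.py 0 scene
```

```text
strip [607. -12.] [ 59. 235.] 74.1
strip [590. 307.] [ 59. 439.] 74.3
pin ([487, 45, 73, 8, 434], ((-1123.8558349609375, 1756.6494140625), (493.4532165527344, 56.033485412597656), 89.30142974853516), np.float64(68.4))
mat xy 1081.2 2042.8
pin ([15, 57, 221, 13, 1407], ((-1115.109375, -801.6384887695312), (88.26483154296875, 1368.40625), 0.25280511379241943), np.float64(68.6))
mat xy -1378.6 1339.8
pin ([314, 65, 115, 10, 742], ((-800.2875366210938, 678.2677001953125), (671.71435546875, 50.851295471191406), 89.18722534179688), np.float64(68.9))
mat xy 131.2 1438.6
pin ([499, 84, 47, 17, 583], ((-396.2524108886719, 1348.44921875), (212.44647216796875, 225.22393798828125), 56.65386962890625), np.float64(45.7))
mat xy 885.9 1231.7
pin ([87, 119, 56, 20, 406], ((-71.67398834228516, -599.57958984375), (139.039794921875, 231.68386840820312), 21.645946502685547), np.float64(67.6))
mat xy -900.8 390.4
pin ([287, 193, 34, 54, 795], ((594.8235473632812, 137.6644287109375), (48.012733459472656, 282.4117431640625), 71.2396240234375), np.float64(54.3))
mat xy -10.3 -50.8
t 3.5 tcp [560.5 137.7  52. ] F [-2.9  0.3 15.4] open 0.0053671996169117765 tool
 [[-0.949  0.316  0.003]
 [ 0.316  0.949  0.002]
 [-0.002  0.003 -1.   ]]
```

Emit:
move_arm(
  motion=[
    [0,0,0,0,0,0,1],
    [0,0,-8,0,0,0,1],
    [0,18,-8,0,0,0,1],
    [0,27,-4,0,0,0,1],
    [0,27,0,0,0,0,1],
  ],
)

```text
clock: 4.22
tool_pos: [0.569, 0.1649, 0.0497]
eef_rot: [0.16, 0.987, 0.001, 0.0]
contact_force: [-2.5, 5.5, 27.1]
opening: 0.006
finger_force: 13.7
```

Emit:
move_arm(
  motion=[
    [0,-8,0,0,0,0,1],
    [0,-24,0,0,0,0,1],
    [0,-40,0,0,0,0,1],
    [0,-54,0,0,0,0,1],
    [0,-62,0,0,0,0,1],
  ],
)

```text
clock: 4.85
tool_pos: [0.5485, 0.1035, 0.0515]
eef_rot: [0.16, 0.987, 0.0, 0.0]
contact_force: [-3.7, 0.6, 16.4]
opening: 0.003
finger_force: 8.4
```

```bash
sed -i 's/>150:/>150 and x[1][0][0]>300:/' go.py; python3 go.py 0 scene
```

```text
strip [590. 307.] [ 59. 439.] 74.3
pin ([276, 191, 36, 55, 817], ((582.4646606445312, 106.54579162597656), (47.992218017578125, 287.5958557128906), 71.43488311767578), np.float64(54.0))
mat xy -43.6 -47.4
t 4.85 tcp [548.5 103.5  51.5] F [-3.7  0.6 16.4] open 0.003361371049338086 tool
 [[-0.949  0.317  0.001]
 [ 0.317  0.949  0.   ]
 [-0.001  0.    -1.   ]]
```

Emit:
move_arm(
  motion=[
    [0,0,0,0,0,0,1],
    [0,0,-8,0,0,0,1],
    [0,18,-8,0,0,0,1],
    [0,30,-4,0,0,0,1],
    [0,30,0,0,0,0,1],
  ],
)

```text
clock: 5.58
tool_pos: [0.5587, 0.1345, 0.0491]
eef_rot: [0.159, 0.987, 0.001, 0.0]
contact_force: [-1.8, 3.8, 23.3]
opening: 0.006
finger_force: 11.8
```

Emit:
move_arm(
  motion=[
    [0,-8,0,0,0,0,1],
    [0,-24,0,0,0,0,1],
    [0,-40,0,0,0,0,1],
    [0,-56,0,0,0,0,1],
    [0,-64,0,0,0,0,1],
  ],
)

```text
clock: 6.2
tool_pos: [0.5375, 0.0708, 0.0516]
eef_rot: [0.16, 0.987, -0.0, 0.0]
contact_force: [-3.9, 0.3, 18.8]
opening: 0.005
finger_force: 9.3
```

Emit:
move_arm(
  motion=[
    [0,0,0,0,0,0,1],
    [0,0,-8,0,0,0,1],
    [0,18,-8,0,0,0,1],
    [0,30,-4,0,0,0,1],
    [0,30,0,0,0,0,1],
  ],
)

```text
clock: 6.82
tool_pos: [0.5479, 0.1021, 0.049]
eef_rot: [0.159, 0.987, 0.001, 0.0]
contact_force: [-1.3, 1.7, 16.5]
opening: 0.006
finger_force: 8.9
```

```bash
python3 go.py 0 scene
```

```text
strip [590. 307.] [ 59. 440.] 74.3
pin ([265, 197, 30, 47, 662], ((599.2808227539062, 65.68145751953125), (50.83123779296875, 227.50733947753906), 70.92346954345703), np.float64(53.9))
mat xy -78.4 -74.7
t 6.825 tcp [547.9 102.1  49. ] F [-1.3  1.7 16.5] open 0.006253834206877256 tool
 [[-0.949  0.314  0.   ]
 [ 0.314  0.949  0.002]
 [ 0.     0.002 -1.   ]]
```

Emit:
move_arm(
  motion=[
    [0,-10,0,0,0,0,1],
    [0,-26,0,0,0,0,1],
    [0,-42,0,0,0,0,1],
    [0,-58,0,0,0,0,1],
    [0,-66,0,0,0,0,1],
  ],
)

```text
clock: 7.55
tool_pos: [0.526, 0.0361, 0.0515]
eef_rot: [0.161, 0.987, -0.0, 0.0]
contact_force: [-3.6, -0.0, 17.7]
opening: 0.004
finger_force: 9.1
```

Emit:
move_arm(
  motion=[
    [0,0,0,0,0,0,1],
    [0,0,-8,0,0,0,1],
    [0,18,-8,0,0,0,1],
    [0,30,-4,0,0,0,1],
    [0,30,-1,0,0,0,1],
  ],
)

```text
clock: 8.18
tool_pos: [0.5364, 0.0678, 0.0499]
eef_rot: [0.159, 0.987, 0.001, -0.0]
contact_force: [0.1, -0.4, -1.4]
opening: 0.004
finger_force: 0.0
```

```bash
python3 go.py 0 scene
```

```text
strip [590. 307.] [ 59. 440.] 74.3
pin ([252, 197, 32, 45, 640], ((593.5132446289062, 30.338943481445312), (52.58259582519531, 215.16778564453125), 70.76969146728516), np.float64(54.1))
mat xy -114.0 -78.7
t 8.175 tcp [536.4  67.8  49.9] F [ 0.1 -0.4 -1.4] open 0.004371556677389144 tool
 [[-0.949  0.314  0.   ]
 [ 0.314  0.949  0.002]
 [ 0.     0.001 -1.   ]]
```

Emit:
move_arm(
  motion=[
    [0,-3,-3,0,0,0,1],
    [0,-4,0,0,0,0,1],
    [0,-16,0,0,0,0,1],
    [0,-30,0,0,0,0,1],
    [0,-44,0,0,0,0,1],
  ],
)

```text
clock: 8.9
tool_pos: [0.5225, 0.0236, 0.0522]
eef_rot: [0.161, 0.987, 0.0, 0.001]
contact_force: [-2.6, 0.9, 16.4]
opening: 0.009
finger_force: 7.9
```

Emit:
move_arm(
  motion=[
    [0,-12,0,0,0,0,1],
    [0,-18,0,0,0,0,1],
    [0,-18,0,0,0,0,1],
    [0,-18,-10,0,0,0,1],
    [0,0,-10,0,0,0,1],
  ],
)

```text
clock: 9.52
tool_pos: [0.5224, 0.0225, 0.0613]
eef_rot: [0.162, 0.987, -0.0, 0.0]
contact_force: [0.3, 0.3, 1.0]
opening: 0.007
finger_force: 0.0
```

```bash
python3 go.py 0 scene
```

```text
strip [590. 307.] [ 59. 440.] 74.3
pin ([243, 185, 41, 55, 763], ((543.0433959960938, 14.437957763671875), (47.82227325439453, 299.58441162109375), 71.29308319091797), np.float64(53.9))
mat xy -143.0 -34.5
t 9.525 tcp [522.4  22.5  61.3] F [0.3 0.3 1. ] open 0.007219447974587271 tool
 [[-0.947  0.32   0.   ]
 [ 0.32   0.947 -0.001]
 [-0.001 -0.001 -1.   ]]
```

Emit:
move_arm(
  motion=[
    [0,6,4,0,0,0,1],
    [0,6,10,0,0,0,1],
    [0,6,10,0,0,0,1],
    [0,0,10,0,0,0,1],
    [0,-9,10,0,0,0,1],
  ],
)

```text
clock: 10.25
tool_pos: [0.5198, 0.0163, 0.0522]
eef_rot: [0.16, 0.987, 0.001, 0.001]
contact_force: [-2.6, 1.0, 19.8]
opening: 0.005
finger_force: 10.5
```

Emit:
move_arm(
  motion=[
    [0,0,0,0,0,0,1],
    [0,0,0,0,0,0,1],
    [0,0,-6,0,0,0,1],
    [0,0,-40,0,0,0,1],
    [0,0,-90,0,0,0,1],
  ],
)

```text
clock: 10.88
tool_pos: [0.5181, 0.0148, 0.1402]
eef_rot: [0.161, 0.987, -0.001, -0.002]
contact_force: [1.0, -0.7, 0.2]
opening: 0.01
finger_force: 0.0
```

Emit:
move_arm(
  motion=[
    [0,45,-20,0,0,0,1],
    [0,100,-30,0,0,0,1],
    [0,160,-30,0,0,0,1],
    [0,220,-30,0,0,0,1],
    [0,270,-30,0,0,0,1],
  ],
)

```text
clock: 11.5
tool_pos: [0.605, 0.2734, 0.17]
eef_rot: [0.16, 0.987, -0.0, -0.0]
contact_force: [0.9, -1.1, -0.1]
opening: 0.006
finger_force: 0.0
```

```bash
python3 go.py 0 scene; python3 - <<'E'
from h import *
s=snap('top','end.png');print([x for x in pin(s) if max(x[1][1])>200])
E
```

```text
strip [462. 343.] [ 59. 174.] 74.4
pin ([240, 176, 44, 63, 989], ((520.1471557617188, 13.535011291503906), (47.414791107177734, 342.85052490234375), 71.25943756103516), np.float64(53.7))
mat xy -150.1 -12.7
t 11.5 tcp [605.  273.4 170. ] F [ 0.9 -1.1 -0.1] open 0.005829671567806105 tool
 [[-0.949  0.316 -0.001]
 [ 0.316  0.949 -0.   ]
 [ 0.001 -0.    -1.   ]]
[([256, 171, 47, 113, 1813], ((519.9791259765625, 11.496261596679688), (48.857845306396484, 338.9317626953125), 71.3607177734375), np.float64(55.9))]
```

View pics/end.png

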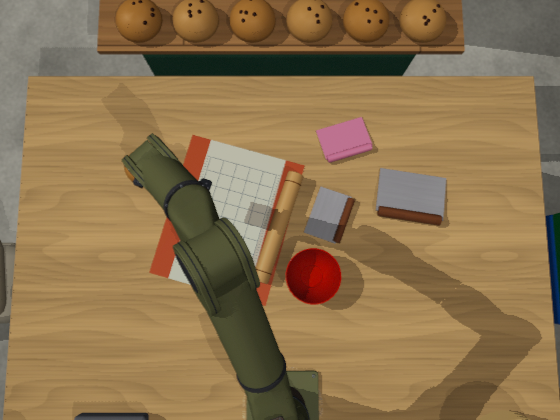

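The pin runs from (295,175) to (264,280), centred on the right strip: mid x is about -151 mm and the ends are within ±9 mm of that. The scraper, loaf and bowl haven't moved, and the hand is clear.

```bash
python3 -c "
from h import *
print(finish_job())"
```

```text
the job is handed in; nothing more can be done
None
```

The rolling pin was rolled from above and lies still along the right-hand rust-red strip, on the scraper's side; the hand is clear, the scraper, loaf and bowl look unmoved, and the job was handed in at about 12 s (no verdict came back).

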